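Vent the spray gun and set its valve cap

TASK

Let the leftover pressure out of the spray gun lying in the cradle: squeeze its trigger fully home against the grip for a moment and let it spring back. Then screw the knurled cap on the gun's valve down clockwise until it bottoms out, back it off a quarter turn, and finish with the gripper still holding the cap there, so that it cannot creep while I set the locking ring. Leave the loose things on the bench where they are.

Things in the scene. Friction and masses are not known exactly. Their poses are not given: they have to be found in the camera images.
- gun: Aluminium spray gun, fixed lying on its side in a plywood cradle. Origin on the bench top below the barrel; x points away from the grip, y along the barrel to the nozzle, z up. Barrel 32 mm thick, y -85 to 105 mm, centre line 85 mm above the bench; nozzle to y 133; small 22 mm rear knob (not used) to y -111. Base plate 15 mm thick, x -135 to 65, y -115 to 115 mm. Valve with cap stands up at x 0, y 80 mm.
- gun_grip (a point): Middle of the fixed grip (gun frame -70, -28, 85 mm), opposite the trigger; axes as the gun's. The grip is a bar level with the barrel, from the barrel out to gun x -118 mm, 26 mm wide (gun y -41 to -15) and 28 mm high (71 to 99 mm above the bench), with a thin brass inlet on its end to x -136 mm. Below it there is only the base plate.
- trigger_pad (a point): Middle of the trigger, where to squeeze; at rest gun -70, 10, 85 mm. Steel strip 6 mm thick, 18 mm high, in front (gun +y) of the grip, on a vertical hinge pin at gun -12, 4 mm, reaching out along the grip to gun x -86. Squeeze between a finger behind the grip and one in front of the trigger: it moves to gun -y. Across both there: about 54 mm at rest, 39 mm when home.
- trigger (a joint): Trigger angle, rad: 0 at rest, 0.26 squeezed fully home against its stop. A spring pushes it back to 0: about 3.5 N at the pad to start, 9 N fully home.
- cap: Dark steel knurled cap, a round upright drum 36 mm across (37 over the knurling), 28 mm high, started on the valve's vertical right-hand thread: clockwise from above screws it on and lowers it, 6 mm a turn. Origin at the centre of its underside, z up; a raised line on top runs from axis to rim along its x. Keeps its angle when let go (friction about 0.1 N m).
- cap_grip (a point): Point on the cap's axis at mid height, 14 mm above its underside; axes as the cap's. Bottomed out, the cap's underside rests 118 mm above the bench on a fixed 31 mm flange; the barrel's top lies 17 mm below that.
- cap_turn (a joint): Cap angle, rad: 0 bottomed out against a hard stop; grows as the cap is backed off, anticlockwise seen from above (positive turn about the vertical). Starts between 1.9 and 3.0.
- nut: Steel ring nut, 34 mm across, 14 mm high, bore 18 mm, loose on the bench, not to be disturbed.
- screwdriver: Loose screwdriver on the bench, not to be disturbed.
- wrench: Loose wrench on the bench, not to be disturbed.
- jar: Loose glass jar, 52 mm across, 65 mm high, not to be disturbed.
- brush: Loose brush on the bench, not to be disturbed.
- offcut: Loose piece of wood 90 x 60 x 38 mm at the left side, not to be disturbed.
- tape: Loose roll of tape, 96 mm across, 24 mm high, at the right side, not to be disturbed.

How it is judged:
By the outcome, as a careful person would: the job done as asked, in the order asked, and still so for the second after the job is handed in, while the arm keeps its last pose, push and grip.
It also fails if it takes over 56 s, if anything falls off the work surface, if the arm or the gripper's body presses on something with over 40 N, if the wrist force passes 120 N, or if a joint passes its speed limit or range.

ROBOT

A 6-joint arm with a two-finger parallel gripper is mounted at the origin on the work surface. World frame = base frame: x ahead of the robot, y to its left, z up, the work surface at z = 0. Lengths are in m, angles in rad, forces in N, time in s.
With the tool pointing down it reaches from about 0.325 to 1 m from the base axis. Payload 5.1 kg.
Tool frame: the origin (TCP) lies at the centre of the arm's flange, where the gripper is bolted on; the fingertips stand 173 mm ahead of it and the grasp point (between the pads) lies 155 mm ahead of it; z points along the fingers, y is the direction in which the jaws open and shut (so a half turn about z gives the same grasp; the last joint's range is limited). The gripper opens to 85 mm and grips with 20 to 120 N. Pads are 22 mm wide; open, the fingers measure 114 mm over their backs; the gripper's body (76 mm by 85 mm) begins 54 mm behind the grasp point. The pads swing forward as they close: fully open they stand 13 mm farther back than shut.
Start: joints at [1.218, 0.124, 1.65, -0, 1.367, -0.083], TCP at [0.173, 0.626, 0.405] pointing down, gripper open.
Joint ranges: [-2.61, 2.61], [-1.02, 2.33], [0.03, 2.71], [-1.35, 4.49], [0.32, 2.68], [-2.91, 2.91]. Speed limits (rad/s): [2.57, 2.57, 3.14, 3.14, 3.14, 3.14].

INTERFACE

Orientations are given as a unit quaternion [x, y, z, w].
In Python, from plant import bot gives the robot as it stands.
- The arm moves only by the tool apply_moves, never from a script. Its argument "increments" is a list of rows, each a list of 2 entries, a list of its own where there are three numbers: the shift along the tool's x, y, z in mm, then the turn, a rotation vector about the tool's x, y, z in rad. In form: [[[dx, dy, dz], [ax, ay, az]], ...]. A call has 1 to 12 rows; each row is the pose to reach, as a shift and turn from the pose measured when the call began, along the tool's axes at that moment; what a row does not reach only later rows make up. A row lasts 1/8 s, in which the tool goes at most 62.5 mm and 10.7 degrees, less where a joint would pass 70% of its speed; a pose out of reach is approached as far as the arm can. A call with a gripper value outside its range is refused whole. "claw" is the closure, from 0 (fully open) to 1 (shut), set as the call begins (left out, the last holds). The fingers move at their own pace and stop on an object; "grip_force" is the grip in N (left out, the last holds). Time passes only in rows, so rows that repeat a pose let the fingers close. It gives the time, the measured TCP pose, the force and the opening at its end, in the units of the state.
- bot.observe(): the state, without advancing time (a new reading comes with each control period).
- bot.capture(name): name is "scene" or "top" or "wrist"; returns the picture (384x512x3 uint8, red, green, blue); there is no depth.
- bot.get_calibration(name): a dict with "fx", "fy", "cx", "cy" (pixels), "dist" ([k1, k2, p1, p2, k3] as OpenCV has them; the pictures are not rectified), "rvec" (rotation vector, rad) and "tvec" (3), from world to camera coordinates, as OpenCV has them; the wrist camera has in their place "tool_from_camera" (4x4, takes a point from camera to tool coordinates, whose origin is the TCP and whose axes are the flange's). Camera axes: x right, y down, z forward; pixel columns grow to the right and rows downward; lengths in m; the calibration is good to about 2 mm. A picture is of the moment at which its call begins: read the wrist's pose just before it. get_calibration takes no time and is no camera call.
- bot.job_done(): hands the job in, once; it reports no verdict.
Trained networks look in the newest picture that a camera, given by its name, has taken for a name from the list of things; names that differ only in an ending like _2 or _b are one class to them, and where a whole thing is asked for, a point or a joint stands for the part that bears it (a point fixed in the world has none). Each returns a list of dicts, best first, with "p" (0 to 1); they miss things now and then, are a little off and sometimes report something else, mostly with a low value. They report only what shows in the picture. A call takes as long as a camera call.
- bot.silhouettes(name, camera): "mask" (384x512 bool, what is visible of it) and "rect" ([left, top, right, bottom] in pixels, round what is visible of it).
The state is a dict: "time": time; "q": joint angles; "joint_vel": joint speeds; "effort": joint torques, N m; "tcp_pos": TCP position; "tool_rot": TCP orientation; "wrist_force": force on the tool from outside, world axes, zero at the start; "ft_torque": the same for the moment, N m; "opening": finger opening in m.
Only numpy, scipy, OpenCV 4.12 (cv2) and the standard library are available. Lean on these libraries where they do the work, as an engineer would, in place of code of your own. Each camera call takes 0.05 s, during which the arm holds its last target. There are 200 camera calls.

## Working session

There is one attempt and no reset: what is moved stays moved. The work goes in short steps, Python scripts to look and compute and a tool call to move; the robot and the scene stay as the last step left them, time stands still between calls to the robot, and variables do not carry over. Pictures are saved under pics/ and viewed, about 8 in all and at most 12, crops included, and the job is handed in when it is done.

Besides the shell and the picture viewer there is one more tool, called after "Emit:" by a JSON object that holds its "method" and its "body". apply_moves: Moves the arm, as the interface text tells. Its arguments: {"type":"object","properties":{"increments":{"type":"array"},"claw":{"type":"number"},"grip_force":{"type":"number"}},"required":["increments"]}

```bash
mkdir -p pics
python3 - <<'E'
from plant import bot
import cv2,numpy as np
s=bot.observe();print({k:np.round(v,3) for k,v in s.items()})
for c in["scene","top"]:
    im=bot.capture(c);cv2.imwrite(f"pics/{c}0.png",im[:,:,::-1])
    print(c,bot.get_calibration(c))
    for n in["gun","cap","trigger","nut","screwdriver","wrench","jar","brush","offcut","tape"]:
        r=bot.silhouettes(n,c)
        print(n,[(round(float(d["p"]),2),np.round(d["rect"]).tolist(),np.round(np.argwhere(d["mask"]).mean(0)[::-1],1).tolist()) for d in r[:2]])
print(bot.get_calibration("wrist"))
a=cv2.imread("pics/top0.png");b=cv2.imread("pics/scene0.png")
E
```

```text
{'time': np.float64(0.0), 'q': array([ 1.218,  0.125,  1.652,  0.   ,  1.367, -0.083]), 'joint_vel': array([-0.   , -0.   ,  0.   ,  0.002,  0.   ,  0.001]), 'effort': array([-0.0000e+00, -4.2364e+01, -3.6544e+01, -0.0000e+00,  7.0000e-03,
        0.0000e+00]), 'tcp_pos': array([0.173, 0.626, 0.403]), 'tool_rot': array([ 0.134,  0.991, -0.001, -0.   ]), 'wrist_force': array([ 0.156, -0.453, -0.113]), 'ft_torque': array([-0.035, -0.003, -0.025]), 'opening': np.float64(0.086)}
scene {'fx': 388.1268760929265, 'fy': 388.1268760929265, 'cx': 252.46490932395062, 'cy': 197.3132197669591, 'dist': array([-0.01936963,  0.        ,  0.        ,  0.        ,  0.        ]), 'rvec': array([ 1.46530183,  2.19563096, -0.80141237]), 'tvec': array([ 0.25419546, -0.30737775,  1.65481908])}
gun [(0.8, [236.0, 179.0, 326.0, 251.0], [279.2, 213.8])]
cap [(0.7, [287.0, 204.0, 302.0, 218.0], [293.7, 209.4])]
trigger []
nut [(0.69, [283.0, 191.0, 298.0, 200.0], [289.0, 196.0])]
screwdriver [(0.64, [196.0, 216.0, 230.0, 234.0], [207.7, 228.7])]
wrench [(0.72, [303.0, 240.0, 339.0, 281.0], [320.3, 260.2]), (0.
[... 1207 characters left out ...]
18.0, 217.0, 142.0, 241.0], [129.1, 228.8]), (0.53, [194.0, 159.0, 209.0, 199.0], [201.2, 176.2])]
tape [(0.46, [377.0, 229.0, 399.0, 254.0], [384.7, 242.4])]
{'fx': 345.3963630084156, 'fy': 345.3963630084156, 'cx': 255.51569516303027, 'cy': 193.30327109598963, 'dist': array([0.00355837, 0.        , 0.        , 0.        , 0.        ]), 'tool_from_camera': array([[-1.02256875e-03, -9.58062232e-01, -2.86558396e-01,
         7.23277287e-02],
       [ 9.99998410e-01, -5.61080751e-04, -1.69255850e-03,
         1.58082811e-03],
       [ 1.46079398e-03, -2.86559671e-01,  9.58061283e-01,
         2.99164326e-02],
       [ 0.00000000e+00,  0.00000000e+00,  0.00000000e+00,
         1.00000000e+00]])}
```

```bash
cat > h.py <<'E'
import cv2,numpy as np
from scipy.spatial.transform import Rotation as R
from plant import bot
def cam(c,s=None):
    k=bot.get_calibration(c);K=np.array([[k["fx"],0,k["cx"]],[0,k["fy"],k["cy"]],[0,0,1]])
    if c=="wrist":
        s=s or bot.observe();T=np.eye(4);T[:3,:3]=R.from_quat(s["tool_rot"]).as_matrix();T[:3,3]=s["tcp_pos"]
        M=np.linalg.inv(T@k["tool_from_camera"])
    else:
        M=np.eye(4);M[:3,:3]=R.from_rotvec(k["rvec"]).as_matrix();M[:3,3]=k["tvec"]
    return K,k["dist"],M
def ray(c,px,z,s=None):
    K,d,M=cam(c,s);p=cv2.undistortPoints(np.array([[px]],float),K,d)[0,0]
    v=M[:3,:3].T@[p[0],p[1],1];o=-M[:3,:3].T@M[:3,3];return o+v*(z-o[2])/v[2]
def proj(c,P,s=None):
    K,d,M=cam(c,s);return cv2.projectPoints(np.array(P,float),R.from_matrix(M[:3,:3]).as_rotvec(),M[:3,3],K,d)[0][:,0]
E
python3 - <<'E'
from h import *
print("cap",ray("top",[225.7,187.9],.15),ray("scene",[293.7,209.4],.14))
for n,p,z in[("screw",[291,169],.01),("wrench",[201,175],.01),("jar",[294,208],.03),("brush",[233,158],.01),("nut",[289,196],.01)]:
    print(n,ray("scene" if n=="nut" else "top",p,z))
a=cv2.imread("pics/top0.png");b=cv2.imread("pics/scene0.png")
a=cv2.resize(a[120:270,180:320],None,fx=3.7,fy=3.7,interpolation=2);cv2.imwrite("pics/t1.png",a)
b=cv2.resize(b[165:295,180:350],None,fx=4.5,fy=4.5,interpolation=2);cv2.imwrite("pics/s1.png",b)
E
```

```text
cap [0.5673039  0.09768757 0.15      ] [0.57375437 0.09917089 0.14      ]
screw [ 0.66130903 -0.16350347  0.01      ]
wrench [0.62967663 0.21752375 0.01      ]
jar [ 0.49631835 -0.17646744  0.03      ]
brush [0.70433317 0.08311374 0.01      ]
nut [0.42063837 0.04091853 0.01      ]
```

View pics/t1.png

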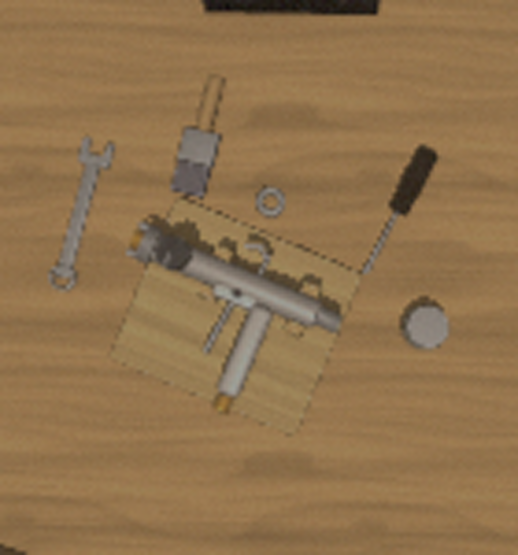

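View pics/s1.png

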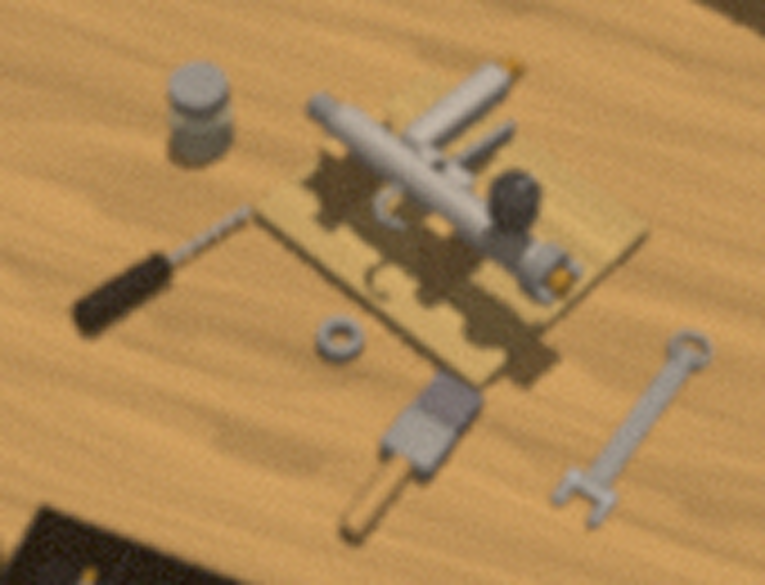

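Top crop: the nozzle is at (135,240), the rear knob at (340,318), the grip's brass end at (222,402) and the trigger tip at (207,350). The scene crop shows the cap standing near the nozzle. No loose item is near the grip. Next I'll fit the gun pose.

Run:
```python
from h import *
from scipy.optimize import least_squares as LS
t=lambda x,y:[180+(x+.5)/3.7-.5,120+(y+.5)/3.7-.5]
s=lambda x,y:[180+(x+.5)/4.5-.5,165+(y+.5)/4.5-.5]
obs=[("top",(0,133,85),t(133,239)),("top",(0,-111,85),t(341,320)),("top",(-136,-28,85),t(222,404)),
("top",(65,-115,15),t(360,270)),("top",(-135,-115,15),t(293,435)),("top",(-135,115,15),t(111,354)),("top",(65,115,15),t(182,200)),
("scene",(65,-115,15),s(252,212)),("scene",(65,115,15),s(480,385)),("scene",(-135,115,15),s(648,233)),("scene",(-136,-28,85),s(515,66)),("scene",(0,-111,85),s(318,104))]
def w(p,P):
    c,q=np.cos(p[2]),np.sin(p[2]);P=np.array(P)/1000;return[p[0]+c*P[0]-q*P[1],p[1]+q*P[0]+c*P[1],P[2]]
f=lambda p:np.concatenate([proj(c,[w(p,P)])[0]-o for c,P,o in obs])
r=LS(f,[.55,.03,-.3],loss="soft_l1");print(r.x,np.round(f(r.x).reshape(-1,2),1).tolist())
p=r.x
for P in[(0,80,85),(-70,-9,85),(-70,10,85)]:print(P,w(p,P))
```

```text
[ 0.5411624   0.02338862 -0.37554567] [[-0.4, -1.0], [-0.7, 0.2], [-0.7, 1.0], [0.5, 0.1], [0.4, -0.3], [-1.0, 0.4], [-1.8, -1.7], [-0.5, -0.9], [-0.6, 0.3], [0.4, -1.8], [-0.2, -0.1], [-1.2, 0.1]]
(0, 80, 85) [np.float64(0.5705048230462274), np.float64(0.09781323133000062), np.float64(0.085)]
(-70, -9, 85) [np.float64(0.47273984958519893), np.float64(0.04069046910543382), np.float64(0.085)]
(-70, 10, 85) [np.float64(0.47970867388626165), np.float64(0.05836631386207607), np.float64(0.085)]
```

```bash
cat >> h.py <<'E'
def goto(p,yaw):
    "print the tool-frame increment to TCP p, pointing down, jaw axis at gun-y for yaw (mod pi)"
    s=bot.observe();R0=R.from_quat(s["tool_rot"])
    y=np.array([-np.sin(yaw),np.cos(yaw),0]);z=np.array([0,0,-1.]);x=np.cross(y,z)
    R1=R.from_matrix(np.c_[x,y,z])
    print("shift",np.round(R0.inv().apply(np.array(p)-s["tcp_pos"])*1000,1).tolist(),"turn",np.round((R0.inv()*R1).as_rotvec(),3).tolist())
E
python3 -c "
from h import *
goto([.468,.029,.40],-.3755)"
```

```text
shift [-443.3, -497.3, 4.7] turn [0.0, 0.0, 0.106]
```

Emit:
{"method": "apply_moves", "body": {"increments": [[[-443, -497, 5], [0, 0, 0.106]], [[-443, -497, 5], [0, 0, 0.106]], [[-443, -497, 5], [0, 0, 0.106]], [[-443, -497, 5], [0, 0, 0.106]], [[-443, -497, 5], [0, 0, 0.106]], [[-443, -497, 5], [0, 0, 0.106]], [[-443, -497, 5], [0, 0, 0.106]], [[-443, -497, 5], [0, 0, 0.106]], [[-443, -497, 5], [0, 0, 0.106]], [[-443, -497, 5], [0, 0, 0.106]], [[-443, -497, 5], [0, 0, 0.106]], [[-443, -497, 5], [0, 0, 0.106]]], "claw": 0}}

```text
time: 2.6
tcp_pos: [0.4685, 0.0272, 0.3998]
tool_rot: [0.189, 0.982, -0.0, -0.0]
wrist_force: [-0.4, 0.9, 0.1]
opening: 0.0851
```

Run:
```python
from h import *
goto([.468,.029,.40],-.3755)
s=bot.observe();print(s["time"],s["tcp_pos"],s["q"])
im=bot.capture("wrist");cv2.imwrite("pics/w0.png",im[:,:,::-1])
im=im[:,:,::-1].copy()
p=(.5411624,.02338862,-.37554567)
def w(P):
    c,q=np.cos(p[2]),np.sin(p[2]);P=np.array(P)/1000;return[p[0]+c*P[0]-q*P[1],p[1]+q*P[0]+c*P[1],P[2]]
for P in[(0,80,148),(-70,-41,99),(-70,-15,99),(-70,13,94),(-70,7,94),(-136,-28,85),(-118,-41,99),(-118,-15,99),(0,-111,85),(-135,-115,15),(-135,115,15),(-86,10,94)]:
    a=proj("wrist",[w(P)],s)[0];cv2.circle(im,tuple(int(v) for v in np.round(a)),2,(0,0,255),-1)
cv2.imwrite("pics/w0m.png",cv2.resize(im,(800,600)))
```

```text
shift [1.1, 1.5, -0.2] turn [-0.0, -0.0, -0.005]
2.6 [0.46848995 0.02722005 0.3998111 ] [-5.63985461e-02 -2.87919531e-01  2.04474572e+00 -1.50359120e-04
  1.38482714e+00 -1.24679015e+00]
```

View pics/w0m.png

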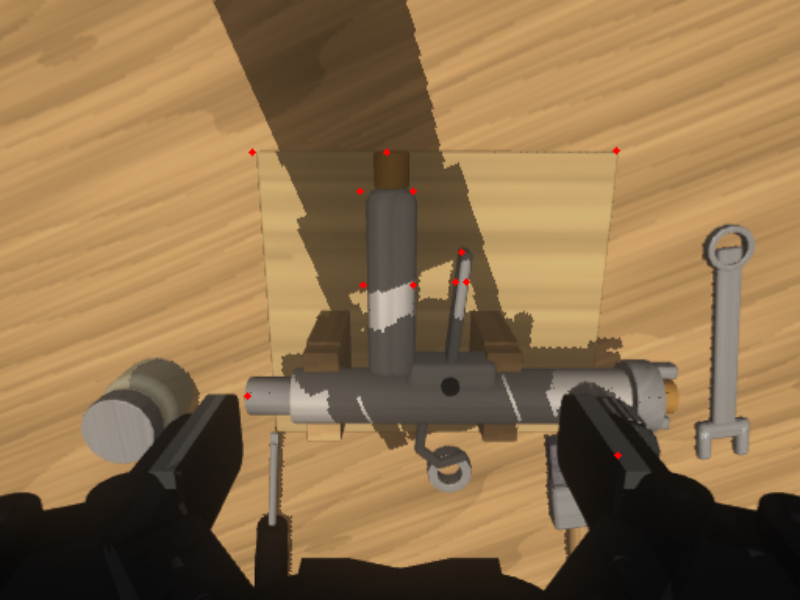

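The wrist view shows the grip with edges at px 369–415, the trigger at 457–470 and the barrel. The projected model is about 1.5 mm short in gun y, so I'll correct for that. The space around the grip is clear.

```bash
cat >> h.py <<'E'
def w(P,p=(.5417,.0248,-.3755)):
    c,q=np.cos(p[2]),np.sin(p[2]);P=np.array(P)/1000;return[p[0]+c*P[0]-q*P[1],p[1]+q*P[0]+c*P[1],P[2]]
E
python3 -c "
from h import *
goto(w((-70,-22.5,238)),-.3755)"
```

```text
shift [-0.0, 1.1, 161.7] turn [0.0, -0.001, -0.003]
```

Emit:
{"method": "apply_moves", "body": {"increments": [[[0, 1, 50], [0, 0, -0.003]], [[0, 1, 100], [0, 0, -0.003]], [[0, 1, 140], [0, 0, -0.003]], [[0, 1, 162], [0, 0, -0.003]], [[0, 1, 162], [0, 0, -0.003]], [[0, 1, 162], [0, 0, -0.003]]]}}

```text
time: 3.4
tcp_pos: [0.4687, 0.0302, 0.239]
tool_rot: [0.186, 0.983, 0.0, 0.001]
wrist_force: [0.7, -0.4, 0.8]
opening: 0.0856
```

Run:
```python
from h import *
goto(w((-70,-22.5,238)),-.3755)
im=bot.capture("wrist");cv2.imwrite("pics/w1.png",cv2.resize(im[:,:,::-1],(800,600)))
```

```text
shift [0.1, -0.7, 1.0] turn [0.001, 0.001, 0.001]
```

View pics/w1.png

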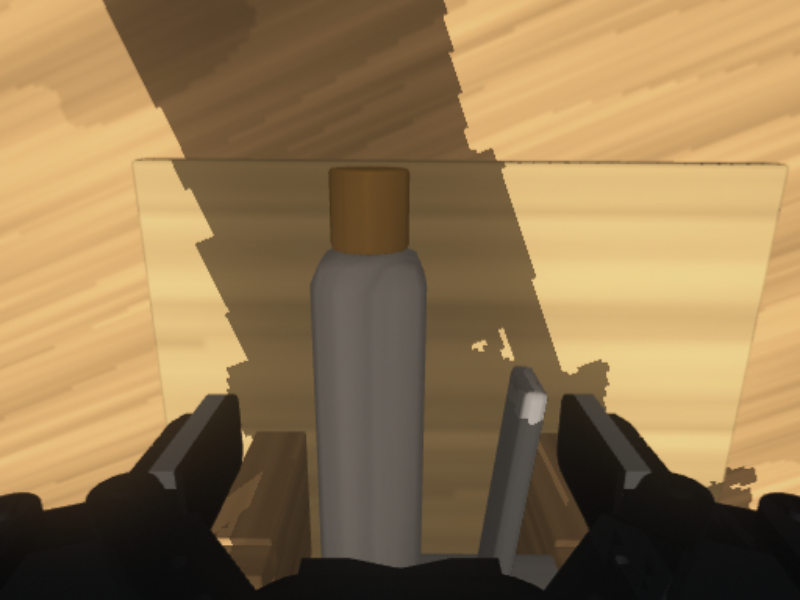

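The fingers straddle the grip (px 315–425) and the trigger (500–545), clear on both sides. Now squeeze.

Emit:
{"method": "apply_moves", "body": {"increments": [[[0, 0, 0], [0, 0, 0]], [[0, 0, 0], [0, 0, 0]], [[0, 0, 0], [0, 0, 0]], [[0, 0, 0], [0, 0, 0]], [[0, 0, 0], [0, 0, 0]], [[0, 0, 0], [0, 0, 0]], [[0, 0, 0], [0, 0, 0]], [[0, 0, 0], [0, 0, 0]]], "claw": 1, "grip_force": 35}}

```text
time: 4.45
tcp_pos: [0.4697, 0.0294, 0.2421]
tool_rot: [0.186, 0.983, -0.0, 0.002]
wrist_force: [-5.6, -3.4, 12.3]
opening: 0.0395
```

Run:
```python
from h import *
goto(w((-70,-22.5,238)),-.3755);print(bot.observe()["opening"],bot.observe()["wrist_force"])
im=bot.capture("wrist");cv2.imwrite("pics/w2.png",cv2.resize(im[:,:,::-1],(600,450)))
```

```text
shift [1.4, -0.4, 4.1] turn [0.0, 0.004, 0.001]
0.039495951034800234 [-5.62168792 -3.41705355 12.31561742]
```

View pics/w2.png

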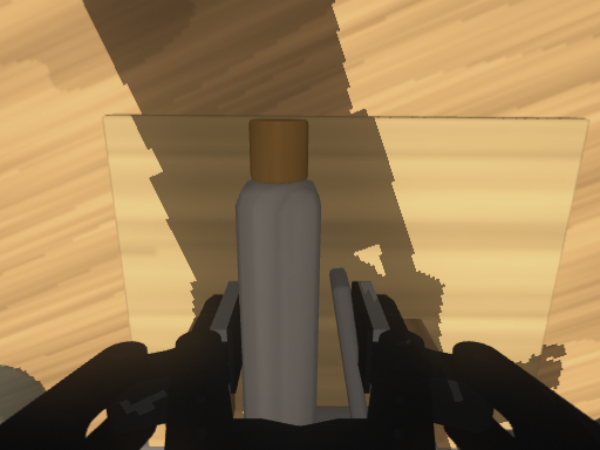

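Opening is 39.5 mm, about home, with the pads on the grip (px 240) and the trigger (px 355). I'll press harder briefly to make sure it's on the stop.

Emit:
{"method": "apply_moves", "body": {"increments": [[[0, 0, 0], [0, 0, 0]], [[0, 0, 0], [0, 0, 0]], [[0, 0, 0], [0, 0, 0]], [[0, 0, 0], [0, 0, 0]]], "claw": 1, "grip_force": 60}}

```text
time: 5.0
tcp_pos: [0.4697, 0.0292, 0.2422]
tool_rot: [0.186, 0.983, -0.001, 0.002]
wrist_force: [-3.6, -3.8, 3.8]
opening: 0.0381
```

Emit:
{"method": "apply_moves", "body": {"increments": [[[0, 0, 0], [0, 0, 0]], [[0, 0, 0], [0, 0, 0]], [[0, 0, 0], [0, 0, 0]], [[0, 0, 0], [0, 0, 0]], [[0, 0, 0], [0, 0, 0]], [[0, 0, 0], [0, 0, 0]], [[0, 0, 0], [0, 0, 0]], [[0, 0, -50], [0, 0, 0]], [[0, 0, -100], [0, 0, 0]], [[0, 0, -150], [0, 0, 0]], [[0, 0, -150], [0, 0, 0]]], "claw": 0}}

```text
time: 6.38
tcp_pos: [0.4702, 0.0295, 0.398]
tool_rot: [0.186, 0.983, -0.0, 0.007]
wrist_force: [-0.1, -0.6, -0.3]
opening: 0.0853
```

Run:
```python
from h import *
s=bot.observe();print(s["q"],s["opening"])
im=bot.capture("wrist");cv2.imwrite("pics/w3.png",im[:,:,::-1])
for n in("cap","trigger"):
    for d in bot.silhouettes(n,"wrist")[:2]:print(n,d["p"],d["rect"],np.argwhere(d["mask"]).mean(0)[::-1])
im=im[:,:,::-1].copy()
for P in[(0,80,149),(18,80,149),(0,98,149),(0,62,149),(-70,13,94),(-70,7,94),(-86,10,94)]:
    a=proj("wrist",[w(P)],s)[0];print(P,a);cv2.circle(im,tuple(int(v) for v in np.round(a)),1,(0,0,255),-1)
cv2.imwrite("pics/w3m.png",cv2.resize(im,(800,600)))
```

```text
[-0.0508051  -0.28556041  2.04600953 -0.00219915  1.36708394 -1.24737581] 0.08534908490197239
cap 0.67 [376.8, 250.8, 417.6, 286.2] [397.69309463 263.24808184]
trigger 0.91 [276.5, 153.5, 301.4, 248.5] [288.12470024 197.43764988]
(0, 80, 149) [393.54664676 287.85943569]
(18, 80, 149) [390.62785143 309.09412081]
(0, 98, 149) [418.43730375 287.88158701]
(0, 62, 149) [368.66713468 287.84075787]
(-70, 13, 94) [295.87749883 175.07487531]
(-70, 7, 94) [288.51798168 175.07210402]
(-86, 10, 94) [292.84894588 155.70966247]
```

View pics/w3m.png

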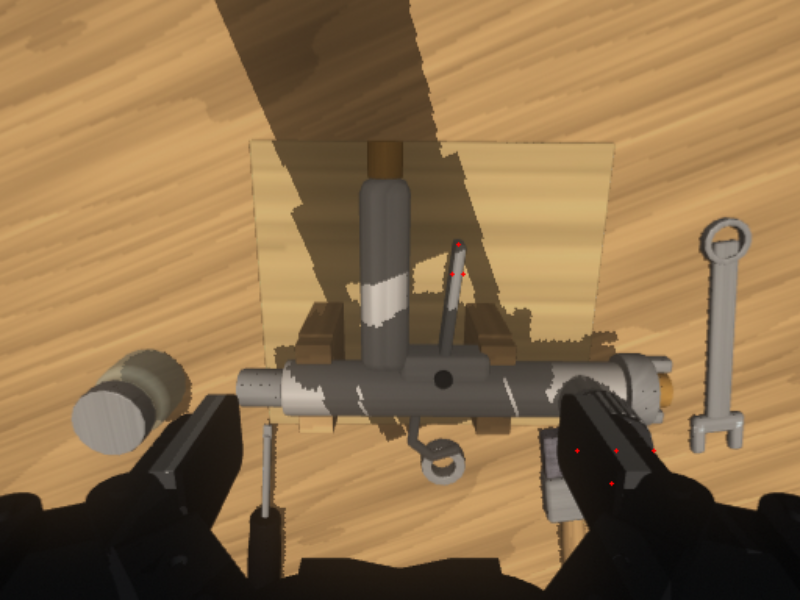

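The trigger has sprung back to its rest position: it lies on the model marks at (458,245). The gun model fits, so I'll go above the cap.

```bash
python3 -c "
from h import *
print(w((0,80,400)));goto(w((0,80,400)),-.3755)"
```

```text
[np.float64(0.5710390189674842), np.float64(0.09922594954735614), np.float64(0.4)]
shift [-69.7, 102.1, -8.8] turn [-0.001, 0.003, 0.002]
```

Emit:
{"method": "apply_moves", "body": {"increments": [[[-30, 45, -4], [0, 0.003, 0]], [[-60, 85, -8], [0, 0.003, 0]], [[-70, 102, -9], [0, 0.003, 0.002]], [[-70, 102, -9], [0, 0.003, 0.002]], [[-70, 102, -9], [0, 0.003, 0.002]], [[-70, 102, -9], [0, 0.003, 0.002]]]}}

```text
time: 7.28
tcp_pos: [0.5705, 0.0985, 0.3996]
tool_rot: [0.187, 0.982, -0.001, -0.001]
wrist_force: [0.7, 0.8, -0.7]
opening: 0.0856
```

Run:
```python
from h import *
goto(w((0,80,400)),-.3755)
s=bot.observe();print(s["q"])
im=bot.capture("wrist")[:,:,::-1];cv2.imwrite("pics/w4.png",im)
for d in bot.silhouettes("cap","wrist")[:2]:
    r=d["rect"];c=np.argwhere(d["mask"]).mean(0)[::-1];print(d["p"],r,c,ray("wrist",c,.145,s))
a=proj("wrist",[w((0,80,149))],s)[0];print("model",a)
x,y=int(a[0]),int(a[1]);x0,y0=x-60,y-45;print(x0,y0)
cv2.imwrite("pics/w4c.png",cv2.resize(im[y0:y0+90,x0:x0+120],(800,600),interpolation=2))
```

```text
shift [-0.2, 0.9, -0.4] turn [-0.002, -0.001, -0.001]
[ 7.84020692e-02 -2.82965125e-02  1.81655797e+00 -1.13398934e-03
  1.35533574e+00 -1.11562965e+00]
model [255.67446039 203.20635778]
195 158
```

View pics/w4c.png

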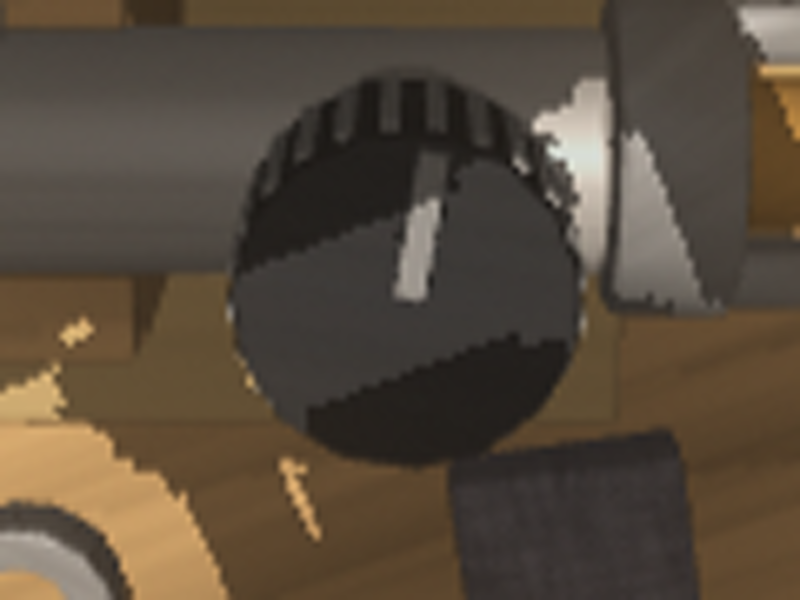

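The cap top is centred at crop (408,300), which is px (256,203). The model predicted (255.7,203.2), so they agree. The mark points up and slightly right, toward (432,155). Descend and grip.

Emit:
{"method": "apply_moves", "body": {"increments": [[[0, 1, 40], [-0.002, -0.001, 0]], [[0, 1, 80], [-0.002, -0.001, 0]], [[0, 1, 107], [-0.002, -0.001, 0]], [[0, 1, 107], [-0.002, -0.001, 0]], [[0, 1, 107], [-0.002, -0.001, 0]]], "claw": 0}}

```text
time: 8.0
tcp_pos: [0.5714, 0.0992, 0.2948]
tool_rot: [0.187, 0.982, 0.001, 0.001]
wrist_force: [0.5, 0.4, 1.5]
opening: 0.0856
```

```bash
python3 -c "
from h import *
goto(w((0,80,292)),-.3755);print(bot.observe()['ft_torque'])"
```

```text
shift [0.4, -0.1, 2.8] turn [0.002, 0.003, -0.001]
[0.0156567  0.00959383 0.00906994]
```

Emit:
{"method": "apply_moves", "body": {"increments": [[[0, 0, 3], [0.001, 0.001, 0]], [[0, 0, 3], [0.001, 0.001, 0]], [[0, 0, 3], [0.001, 0.001, 0]], [[0, 0, 3], [0.001, 0.001, 0]], [[0, 0, 3], [0.001, 0.001, 0]], [[0, 0, 3], [0.001, 0.001, 0]], [[0, 0, 3], [0.001, 0.001, 0]], [[0, 0, 3], [0.001, 0.001, 0]]], "claw": 1, "grip_force": 50}}

```text
time: 9.0
tcp_pos: [0.5714, 0.0982, 0.2932]
tool_rot: [0.187, 0.982, -0.002, 0.001]
wrist_force: [-3.8, -5.0, 6.6]
opening: 0.0348
```

```bash
python3 -c "
from h import *
goto(w((0,80,292)),-.3755);s=bot.observe();print(s['ft_torque'],s['wrist_force'],s['opening'],s['q'][5])"
```

```text
shift [0.7, 0.8, 1.2] turn [-0.003, 0.002, -0.001]
[-0.98200924  0.75649666  0.01154409] [-3.83527123 -5.03345127  6.63659081] 0.03478457686561744 -1.1145745528224453
```

Gripped. Now clockwise, which is + about tool z (down), following the thread down at about 0.95 mm/rad.

Emit:
{"method": "apply_moves", "body": {"increments": [[[0, 0, 0.1], [0, 0, 0.12]], [[0, 0, 0.2], [0, 0, 0.24]], [[0, 0, 0.3], [0, 0, 0.36]], [[0, 0, 0.5], [0, 0, 0.48]], [[0, 0, 0.6], [0, 0, 0.6]], [[0, 0, 0.7], [0, 0, 0.72]], [[0, 0, 0.8], [0, 0, 0.84]], [[0, 0, 0.9], [0, 0, 0.96]], [[0, 0, 1.0], [0, 0, 1.08]], [[0, 0, 1.1], [0, 0, 1.2]], [[0, 0, 1.3], [0, 0, 1.32]], [[0, 0, 1.3], [0, 0, 1.4]]]}}

```text
time: 10.5
tcp_pos: [0.5706, 0.0977, 0.292]
tool_rot: [0.777, 0.63, -0.003, 0.001]
wrist_force: [-7.1, -4.2, 4.4]
opening: 0.0346
```

```bash
cat >> h.py <<'E'
def st():
    s=bot.observe();print(np.round(s['ft_torque'],3),np.round(s['wrist_force'],1),round(s['opening'],4),"q6",round(s['q'][5],4),"q1-q6",round(s['q'][0]-s['q'][5],4));goto(w((0,80,292)),-.3755)
E
python3 -c "
from h import *
st()
im=bot.capture('wrist');cv2.imwrite('pics/w5.png',cv2.resize(im[:,:,::-1],(600,450)))"
```

```text
[-0.567  1.05   0.105] [-7.1 -4.2  4.4] 0.0346 q6 0.288 q1-q6 -0.2102
shift [1.6, 0.1, -0.1] turn [-0.006, 0.003, -1.403]
```

View pics/w5.png

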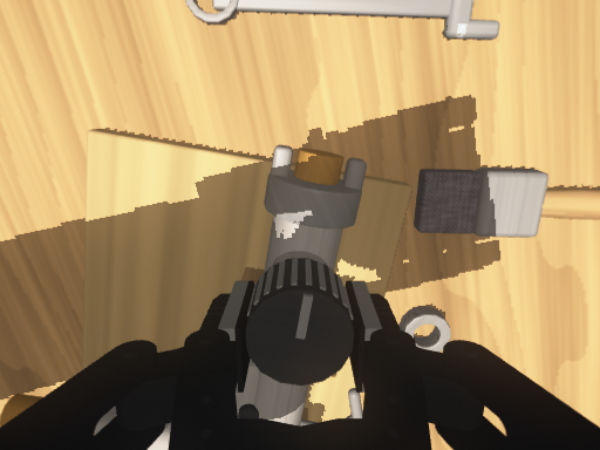

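The mark on the cap is still at (300,340)→(307,295), the same angle in the tool view, so it turned without slip. The 0.1 N m torque is thread friction. Continue in shorter steps, watching the torque.

Emit:
{"method": "apply_moves", "body": {"increments": [[[0, 0, 0.1], [0, 0, 0.1]], [[0, 0, 0.2], [0, 0, 0.2]], [[0, 0, 0.3], [0, 0, 0.3]], [[0, 0, 0.4], [0, 0, 0.4]], [[0, 0, 0.5], [0, 0, 0.5]], [[0, 0, 0.5], [0, 0, 0.5]]]}}

```text
time: 11.3
tcp_pos: [0.5702, 0.0978, 0.2915]
tool_rot: [0.909, 0.418, -0.004, 0.001]
wrist_force: [-3.9, 1.0, 2.1]
opening: 0.0347
```

```bash
python3 -c "
from h import *
st()"
```

```text
[ 0.115  0.614 -0.085] [-3.9  1.   2.1] 0.0347 q6 0.7889 q1-q6 -0.711
shift [1.6, -0.3, -0.5] turn [-0.008, 0.004, -1.904]
```

Emit:
{"method": "apply_moves", "body": {"increments": [[[0, 0, 0.1], [0, 0, 0.08]], [[0, 0, 0.2], [0, 0, 0.16]], [[0, 0, 0.2], [0, 0, 0.25]]]}}

```text
time: 11.68
tcp_pos: [0.5701, 0.098, 0.2913]
tool_rot: [0.954, 0.301, -0.004, 0.001]
wrist_force: [-2.1, 0.1, 0.5]
opening: 0.0347
```

```bash
python3 -c "
from h import *
st()"
```

```text
[0.259 0.387 0.095] [-2.1  0.1  0.5] 0.0347 q6 1.0397 q1-q6 -0.9615
shift [1.5, -0.4, -0.7] turn [-0.008, 0.005, -2.155]
```

Emit:
{"method": "apply_moves", "body": {"increments": [[[0, 0, 0.1], [0, 0, 0.08]], [[0, 0, 0.2], [0, 0, 0.16]], [[0, 0, 0.2], [0, 0, 0.25]]]}}

```text
time: 12.05
tcp_pos: [0.57, 0.0983, 0.2911]
tool_rot: [0.984, 0.179, -0.004, 0.001]
wrist_force: [-1.8, 1.9, 0.2]
opening: 0.0345
```

```bash
python3 -c "
from h import *
st()"
```

```text
[0.353 0.232 0.051] [-1.8  1.9  0.2] 0.0345 q6 1.2905 q1-q6 -1.212
shift [1.4, -0.5, -1.0] turn [-0.008, 0.005, -2.406]
```

Emit:
{"method": "apply_moves", "body": {"increments": [[[0, 0, 0.1], [0, 0, 0.08]], [[0, 0, 0.2], [0, 0, 0.16]], [[0, 0, 0.2], [0, 0, 0.25]]]}}

```text
time: 12.42
tcp_pos: [0.5699, 0.0985, 0.2908]
tool_rot: [0.998, 0.055, -0.003, 0.001]
wrist_force: [-1.1, 0.6, 0.0]
opening: 0.0349
```

```bash
python3 -c "
from h import *
st()"
```

```text
[0.33  0.193 0.056] [-1.1  0.6  0. ] 0.0349 q6 1.5413 q1-q6 -1.4625
shift [1.2, -0.6, -1.2] turn [-0.008, 0.006, -2.657]
```

Emit:
{"method": "apply_moves", "body": {"increments": [[[0, 0, 0.1], [0, 0, 0.07]], [[0, 0, 0.1], [0, 0, 0.14]], [[0, 0, 0.2], [0, 0, 0.2]]]}}

```text
time: 12.8
tcp_pos: [0.5699, 0.0986, 0.2906]
tool_rot: [0.999, -0.045, -0.003, 0.001]
wrist_force: [-1.4, 1.3, 0.2]
opening: 0.0346
```

```bash
python3 -c "
from h import *
st()"
```

```text
[0.314 0.182 0.146] [-1.4  1.3  0.2] 0.0346 q6 1.7412 q1-q6 -1.6623
shift [1.1, -0.7, -1.4] turn [-0.008, 0.006, -2.857]
```

Emit:
{"method": "apply_moves", "body": {"increments": [[[0, 0, 0.1], [0, 0, 0.07]], [[0, 0, 0.1], [0, 0, 0.14]], [[0, 0, 0.1], [0, 0, 0.14]]]}}

```text
time: 13.18
tcp_pos: [0.5699, 0.0988, 0.2905]
tool_rot: [0.994, -0.113, -0.003, 0.002]
wrist_force: [-0.3, 1.5, -0.5]
opening: 0.0343
```

```bash
python3 -c "
from h import *
st()
im=bot.capture('wrist');a=cv2.resize(cv2.imread('pics/w5.png'),(512,384));cv2.imwrite('pics/w6.png',cv2.resize(np.hstack([a[200:340,190:325],im[200:340,190:325,::-1]]),(780,404)))"
```

```text
[0.197 0.099 0.355] [-0.3  1.5 -0.5] 0.0343 q6 1.8782 q1-q6 -1.799
shift [1.0, -0.7, -1.5] turn [-0.008, 0.006, -2.993]
```

View pics/w6.png

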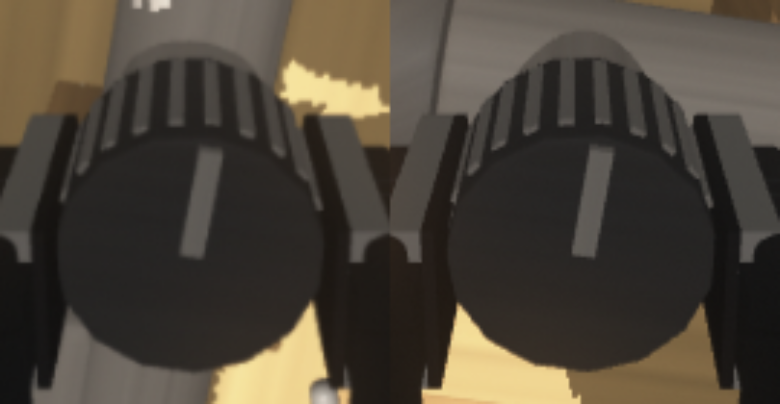

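There's no slip: the mark is the same in both halves. Torque has jumped to 0.36 N m, which suggests the stop. I'll push a little further to confirm.

Emit:
{"method": "apply_moves", "body": {"increments": [[[0, 0, 0], [0, 0, 0.06]], [[0, 0, 0], [0, 0, 0.1]], [[0, 0, 0], [0, 0, 0.1]]]}}

```text
time: 13.6
tcp_pos: [0.5701, 0.0988, 0.2905]
tool_rot: [0.987, -0.162, -0.002, 0.002]
wrist_force: [2.3, 0.8, -2.4]
opening: 0.0345
```

```bash
python3 -c "
from h import *
st()
im=bot.capture('wrist');a=cv2.resize(cv2.imread('pics/w5.png'),(512,384));cv2.imwrite('pics/w7.png',cv2.resize(np.hstack([a[200:340,190:325],im[200:340,190:325,::-1]]),(780,404)))"
```

```text
[ 0.132 -0.366  0.792] [ 2.3  0.8 -2.4] 0.0345 q6 1.9757 q1-q6 -1.8964
shift [0.7, -0.7, -1.5] turn [-0.005, 0.007, -3.091]
```

View pics/w7.png

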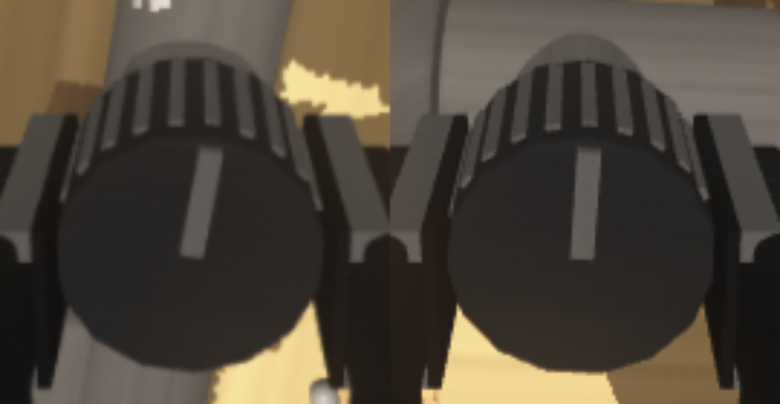

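The mark is now vertical in the view, from (582,258) to (588,148). So the cap stopped while the pads crept about 0.11 rad round it at 0.79 N m, which means it has bottomed out. Now back off a quarter turn, keeping the grip.

Emit:
{"method": "apply_moves", "body": {"increments": [[[0, 0, -0.1], [0, 0, -0.13]], [[0, 0, -0.3], [0, 0, -0.27]], [[0, 0, -0.4], [0, 0, -0.41]], [[0, 0, -0.5], [0, 0, -0.55]], [[0, 0, -0.7], [0, 0, -0.69]], [[0, 0, -0.8], [0, 0, -0.83]], [[0, 0, -0.9], [0, 0, -0.97]], [[0, 0, -1.1], [0, 0, -1.11]], [[0, 0, -1.2], [0, 0, -1.25]], [[0, 0, -1.3], [0, 0, -1.39]], [[0, 0, -1.5], [0, 0, -1.5]], [[0, 0, -1.5], [0, 0, -1.58]]]}}

```text
time: 15.15
tcp_pos: [0.5705, 0.098, 0.292]
tool_rot: [0.809, 0.588, -0.003, 0.001]
wrist_force: [2.1, -3.8, -2.4]
opening: 0.0349
```

```bash
python3 -c "
from h import *
st()
im=bot.capture('wrist');a=cv2.imread('pics/w7.png')[:,390:];cv2.imwrite('pics/w8.png',np.hstack([a,cv2.resize(im[200:340,190:325,::-1],(390,404))]))"
```

```text
[-0.427 -0.419 -0.104] [ 2.1 -3.8 -2.4] 0.0349 q6 0.3935 q1-q6 -0.3154
shift [1.3, 0.2, 0.0] turn [-0.005, 0.003, -1.509]
```

View pics/w8.png

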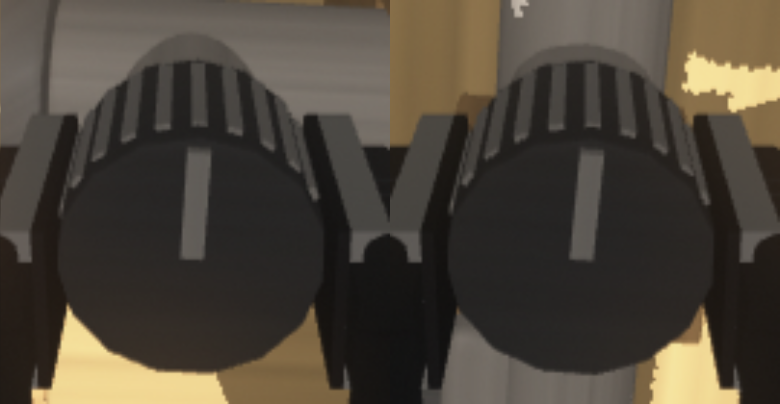

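The mark sits within about 0.03 rad of its angle relative to the jaws at the stop, and the tool turned 1.58 rad. The cap is therefore backed off about 1.55–1.58 rad. Quick check on the loose items, then hand in.

Run:
```python
from h import *
bot.capture("scene")
for n in["nut","screwdriver","wrench","jar","brush","offcut","tape"]:
    r=bot.silhouettes(n,"scene");print(n,[(round(float(d["p"]),2),np.round(d["rect"]).tolist()) for d in r[:1]])
st();print(bot.job_done())
```

```text
nut [(0.47, [249.0, 236.0, 259.0, 248.0])]
screwdriver [(0.66, [197.0, 224.0, 222.0, 234.0])]
wrench []
jar [(0.78, [216.0, 180.0, 232.0, 202.0])]
brush [(0.81, [254.0, 252.0, 289.0, 286.0])]
offcut [(0.65, [414.0, 218.0, 441.0, 246.0])]
tape [(0.68, [139.0, 132.0, 165.0, 156.0])]
[-0.823 -0.617  0.116] [ 3.8 -4.8 -2.2] 0.0347 q6 0.3973 q1-q6 -0.3189
shift [1.2, 0.2, 0.0] turn [-0.006, 0.003, -1.512]
the job is handed in; nothing more can be done
None
```

The job is handed in: the pressure is released, and the cap is backed off a quarter turn from its stop with the gripper still holding it. It took about 16 s of the 56 s.

- **Trigger:** I squeezed it to 39.5 mm at 35 N, then pressed harder at 60 N to 38.1 mm; you gave about 39 mm as home. A picture after release shows it back at rest.
- **Cap, bottoming out:** I turned it clockwise about 2.97 rad. At the stop the torque rose from about 0.1 to 0.79 N m, and the pads crept about 0.11 rad round the cap.
- **Cap, backing off:** I then turned it 1.58 rad anticlockwise. The mark on the cap lagged the jaws by at most about 0.03 rad, so it is backed off about 1.55–1.58 rad. The gripper still holds it at the 50 N setting.
- **Loose things:** The fingers did not go near them. In the last scene picture the brush, jar, offcut and tape are where they were. The screwdriver's outline overlaps its old place but is shorter.
- **Checks that failed:** The wrench was not detected at all in that last picture, and the "nut" it reported is a mismatch, probably part of the brush, which had drawn a second "brush" detection at that spot at the start. Both may simply be hidden by the arm, but I could not confirm them there. Both were in view of the wrist camera early in the cap turning.

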